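# Shut and pin the gauge cabinet

## Task

Put the gauge cabinet away for the day: push its door fully home so that the roller catch holds it, then swing the steel hasp on its roof round until the pin stands over the lock hole, and press the yellow-headed pin all the way down through the door's ear into the roof. Leave the things on the bench and on the cabinet where they are.

Things in the scene. Friction and masses are not known exactly. Their poses are not given: they have to be found in the camera images.
- cabinet: small blue steel gauge cabinet bolted to the bench, 150 deep (its x) x 200 wide (its y) x 160 mm high; origin at the centre of its underside, z up. Its own -x is the front, where the door is; its +y side carries the hinge. It does not move. Flat roof 160 mm above the bench
- door (a joint): angle of the door, rad: 0 = shut on its stop, positive = open (limit 1.5). Blue panel 194 wide, 148 high, 12 mm thick, lower edge 8 mm above the bench, upright hinge. From above it shuts turning counter-clockwise. Stays where it is left. A sprung roller catch resists from about 0.08 rad, needs 8 to 12 N near the free edge, and below about 0.03 rad draws the door to 0 and holds it
- door_hinge (a point): point on the upright hinge axis, 156 mm above the bench, in the middle of the door's thickness
- door_edge (a point): top corner of the door's free edge on its outer face (the face to be pushed), 156 mm above the bench; 194 mm along the door from the hinge axis and 6 mm out from it
- ear_hole (a point): centre of the 14 mm square hole in the door's steel ear, 160 mm above the bench; over the lock hole when the door is shut. The ear (35 wide, 3 thick, top 4.5 mm above the roof) sits on the door's top edge near the hinge and reaches 45 mm inward over the roof
- hasp (a joint): angle of the swing hasp, rad: 0 = its pin stands exactly over the lock hole, positive = parked away (range -0.25 to 1.2, no stop at 0). Seen from above it turns counter-clockwise towards 0. Flat steel bar 22 wide lying 8 to 14 mm above the roof; it turns about an upright pivot with light friction (about 1 N at the post) and stays where it is left
- hasp_pivot (a point): point on the hasp's pivot axis on the roof, 174 mm above the bench; 94 mm from the pin's axis
- hasp_post (a point): centre of the top of the red round upright post on the hasp, 14 mm diameter, 30 mm tall (from 174 to 204 mm above the bench), 45 mm from the pivot on the line to the pin: for pushing or pinching from above
- lock_pin (a joint): how far the captive pin in the end of the hasp is pressed down, m: 0 = up, 0.017 = fully down. It takes about 4 N to move and stays where it is left. It goes down more than about 7 mm only with door shut and hasp at 0
- pin_head (a point): centre of the top of the pin's yellow head, 24 mm diameter, 202 mm above the bench when up, 185 mm when down. The pin below it is 8 mm thick with a round end
- lock_hole (a point): centre of the 12 mm square lock hole in the cabinet's roof, in a white painted square 34 mm wide, 160 mm above the bench; fixed
- spray_can: bystander: red spray can, 66 diameter x 190 mm, upright; origin at its foot
- water_bottle: bystander: clear bottle with blue cap, 68 diameter x 210 mm; origin at its foot
- parallels: bystander: stack of three ground steel blocks, 90 x 50 x 54 mm; origin under its centre
- v_block: bystander: steel V-block, 50 x 40 x 28 mm, standing on the bench by the hinge; origin under its centre
- size_block: bystander: loose aluminium block 30 x 30 x 20 mm lying on the cabinet roof at a back corner; origin under its centre
- screwdriver: bystander: screwdriver lying on the bench
- hex_set: bystander: orange hex key holder, 100 x 30 x 26 mm, lying on the bench
- sample_box: bystander: clear box with a red piece, 60 x 45 x 22 mm, on the bench

How it is judged:
By the outcome, as a careful person would: the job done as asked, in the order asked, and still so for the second after the job is handed in, with the robot touching nothing.
It also fails if it takes over 64 s, if anything falls off the work surface, if the arm or the gripper's body presses on something with over 40 N, if the wrist force passes 120 N, or if a joint passes its speed limit or range.

## Robot

A 6-joint arm with a two-finger parallel gripper is mounted at the origin on the work surface. World frame = base frame: x ahead of the robot, y to its left, z up, the work surface at z = 0. Lengths are in m, angles in degrees, forces in N, time in s.
With the tool pointing down it reaches from about 0.375 to 0.9 m from the base axis. Payload 3.1 kg.
Tool frame: the origin (TCP) lies on the centre line of the jaws, within the pads' length; the fingertips stand 25 mm ahead of it and the grasp point (between the pads) lies 6 mm ahead of it; z points along the fingers, y is the line along which they close (so a half turn about z gives the same grasp; the last joint's range is limited). The gripper opens to 87 mm and grips with 3 to 60 N. Pads are 19 mm wide; open, the fingers measure 117 mm over their backs; the gripper's body (75 mm by 190 mm) begins 51 mm behind the grasp point.
Start: joints at [58.241, 30.224, 82.088, -0, 67.689, -10.227], TCP at [0.229, 0.581, 0.227] pointing down, gripper open.
Joint ranges: [-176.69, 176.69], [-43.24, 126.21], [12.49, 139.97], [-82, 262], [0, 151.66], [-163.58, 163.58]. Speed limits (degrees/s): [159.86, 159.86, 180, 180, 180, 180].

## Interface

Orientations are given as a 3x3 rotation matrix whose columns are the frame's x, y, z axes.
In Python, from rig import * gives the robot as it stands.
- The arm moves only by the tool step_arm, never from a script. Its argument "steps" is a list of rows, each a list of 7 numbers: the shift along the tool's x, y, z normalised to -1 to 1, where 1 is 0.3 m, then the turn, a rotation vector about the tool's x, y, z normalised to -1 to 1, where 1 is 45 degrees, then the gripper's target within -1 to 1 (shut at 1, half-way at 0, fully open at -1). A call has 1 to 8 rows; each row is the pose to reach, as a shift and turn from the pose commanded when the call began, along the tool's axes at that moment; what a row does not reach only later rows make up. A row lasts 1/12 s, in which the tool goes at most 41.7 mm and 7.16 degrees, less where a joint would pass 70% of its speed; a pose out of reach is approached as far as the arm can. A call with a number of a shift or a turn outside -1 to 1 is refused whole. A call with a gripper value outside its range is refused whole. The fingers move at their own pace and stop on an object; the grip force is fixed at half the most. Time passes only in rows, so rows that repeat a pose let the fingers close. It gives the time, the measured TCP pose, the force, the opening and the grip force at its end, in the units of the state.
- read_state(): the state, without advancing time (a new reading comes with each control period).
- capture(name): name is "scene" or "top" or "wrist"; returns a dict with "image" (384x512x3 uint8, red, green, blue), "vertical_fov" (degrees; the focal length in pixels is half the picture's height over the tangent of half this angle, whatever the lens; pixels are square), "cx", "cy" (the principal point, pixels), "world_from_camera" (4x4, takes a point from camera to world coordinates); the wrist camera has in their place "T_tool_cam" (4x4, takes a point from camera to tool coordinates, whose origin is the TCP and whose axes are the flange's). Camera axes: x right, y down, z forward; pixel columns grow to the right and rows downward; lengths in m; the calibration is good to about 2 mm. A picture is of the moment at which its call begins: read the wrist's pose just before it. There is no depth.
- hand_in(): hands the job in; it is judged then, once.
The state is a dict: "time_s": time; "joint_positions": joint angles; "qvel": joint speeds; "tau": joint torques, N m; "position": TCP position; "tcp_rot": TCP orientation; "force": force on the tool from outside, world axes, zero at the start; "moment": the same for the moment, N m; "opening": opening from 0.0 (shut) to 1.0 (fully open); "grasp_force": force on a finger pad.
Only numpy, scipy, OpenCV 4.12 (cv2) and the standard library are available. Lean on these libraries where they do the work, as an engineer would, in place of code of your own. Each camera call takes 0.05 s, during which the arm holds its last target. There are 200 camera calls.

## Working session

There is one attempt and no reset: what is moved stays moved. The work goes in short steps, Python scripts to look and compute and a tool call to move; the robot and the scene stay as the last step left them, time stands still between calls to the robot, and variables do not carry over. Pictures are saved under pics/ and viewed, at most 11 in all, crops included, and the job is handed in when it is done.

Besides the shell and the picture viewer there is one more tool, called after "Request:" by a JSON object that holds its "api" and its "payload", one argument or row to a line. step_arm: Moves the arm, as the interface text tells. Scaled input: -1 to 1 covers 0.3 m each way for a shift and 45 degrees each way for a turn. Its arguments: {"type":"object","properties":{"steps":{"type":"array"}},"required":["steps"]}

```bash
ls; mkdir -p pics; cat > h.py <<'E'
from rig import *
import numpy as np, cv2
def cap(name,fn):
    s=read_state(); c=capture(name); cv2.imwrite('pics/'+fn,cv2.cvtColor(c['image'],cv2.COLOR_RGB2BGR))
    f=192/np.tan(np.radians(c['vertical_fov']/2))
    if 'world_from_camera' in c: T=np.array(c['world_from_camera'])
    else:
        W=np.eye(4);W[:3,:3]=s['tcp_rot'];W[:3,3]=s['position'];T=W@np.array(c['T_tool_cam'])
    np.savez('pics/'+fn+'.npz',T=T,f=f,cx=c['cx'],cy=c['cy'])
def at(fn,u,v,z):
    d=np.load('pics/'+fn+'.npz');T=d['T']
    r=T[:3,:3]@np.array([(u-d['cx'])/d['f'],(v-d['cy'])/d['f'],1]);o=T[:3,3]
    return (o+r*(z-o[2])/r[2]).round(4)
def proj(fn,p):
    d=np.load('pics/'+fn+'.npz');q=np.linalg.inv(d['T'])@np.r_[p,1]
    return (d['f']*q[:2]/q[2]+[d['cx'],d['cy']]).round(1)
E
python3 - <<'E'
from h import *
for n in('top','scene'): cap(n,n+'0.png')
a=cv2.imread('pics/top0.png');b=cv2.imread('pics/scene0.png')
cv2.imwrite('pics/both.png',cv2.resize(np.vstack([a,b]),None,fx=.78,fy=.78))
s=read_state();print(s['position'],s['tcp_rot'],s['force'])
for n in('top','scene'):
    d=np.load(f'pics/{n}0.png.npz');print(d['T'].round(3),d['f'])
cv2.imwrite('pics/top0b.png',cv2.resize(a,(800,600),interpolation=cv2.INTER_CUBIC))
E
```

```text
pics
[0.22902898 0.58083771 0.22627526] [[-9.30228734e-01  3.66978916e-01 -9.88419752e-04]
 [ 3.66980109e-01  9.30227347e-01 -1.63803449e-03]
 [ 3.18330960e-04 -1.88647714e-03 -9.99998170e-01]] [-0.55940193  0.08181643  0.18624037]
[[ 0.1   -0.972  0.211  0.11 ]
 [-0.995 -0.099  0.018 -0.07 ]
 [ 0.003 -0.212 -0.977  1.986]
 [ 0.     0.     0.     1.   ]] 496.3594102640215
[[ 0.373  0.767 -0.521  1.088]
 [ 0.928 -0.304  0.217 -0.291]
 [ 0.008 -0.565 -0.825  1.037]
 [ 0.     0.     0.     1.   ]] 357.65688820133516
```

View pics/top0b.png

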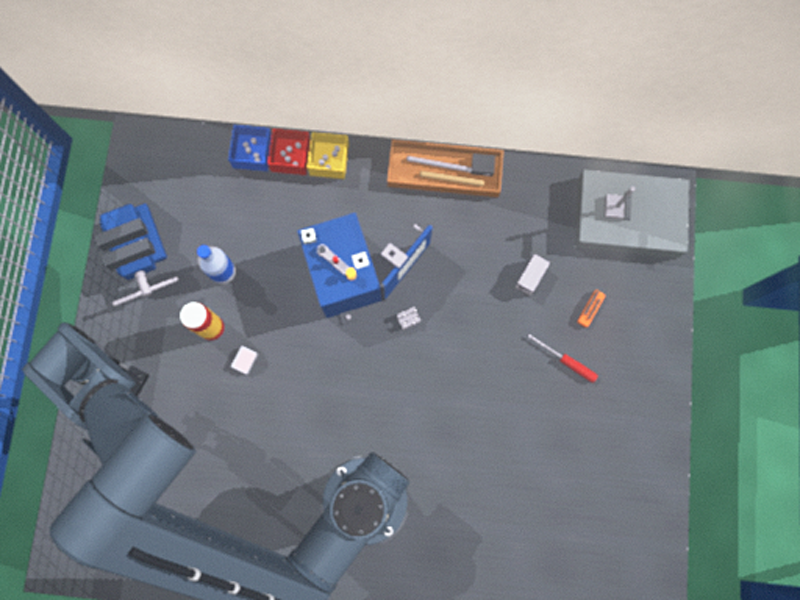

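View pics/scene0.png

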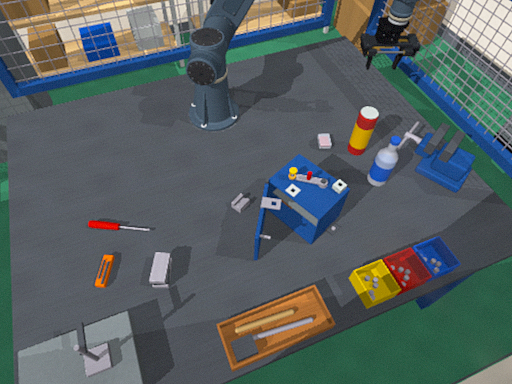

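The top view shows the base at (360,510), the cabinet at about (340,265), and the open door on its right. Next I'll enlarge crops of the cabinet.

```bash
python3 - <<'E'
from h import *
a=cv2.imread('pics/top0.png')[125:220,180:300];b=cv2.imread('pics/scene0.png')[145:265,225:365]
a=cv2.resize(a,(720,570),interpolation=cv2.INTER_CUBIC);cv2.imwrite('pics/ca.png',a)
cv2.imwrite('pics/cb.png',cv2.resize(b,(700,600),interpolation=cv2.INTER_CUBIC))
E
```

```text
(no output)
```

View pics/ca.png

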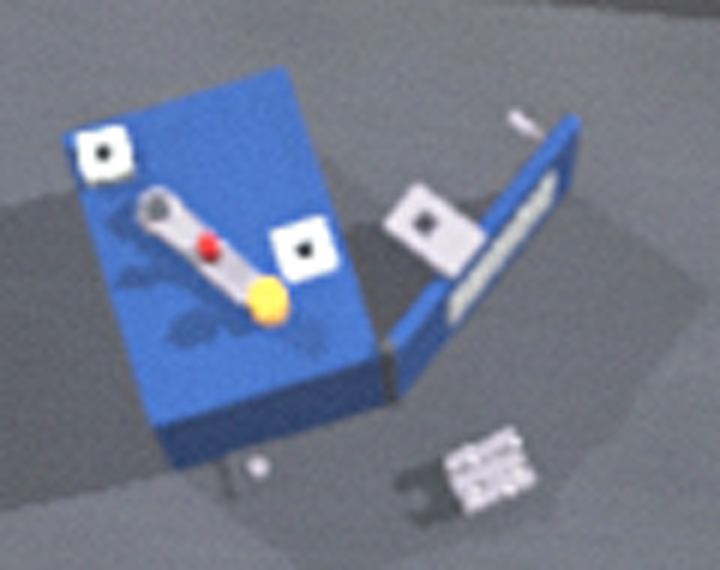

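View pics/cb.png

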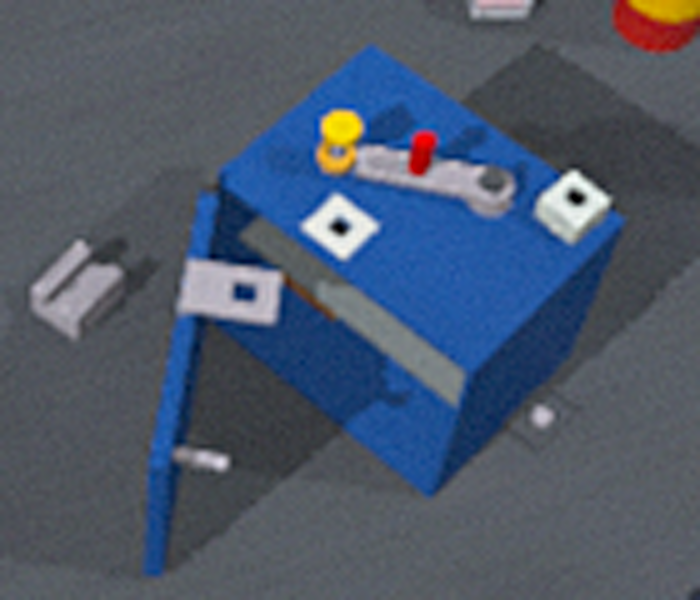

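The crops show, in top-crop pixels, the lock square at (304,249), pin head at (268,302), red post at (208,248), pivot at (155,208), hinge at (390,350), door edge at (572,118) and ear hole at (426,222). The white block at (103,153) is the loose size block. Next I'll work out the geometry.

```bash
python3 - <<'E'
from h import *
A=lambda u,v,z:at('top0.png',180+(u+.5)/6-.5,125+(v+.5)/6-.5,z)[:2]
B=lambda u,v,z:at('scene0.png',225+(u+.5)/5-.5,145+(v+.5)/5-.5,z)[:2]
P={'hole':((304,249),(340,227),.16),'head':((268,301),(342,120),.202),'post':((208,243),(424,136),.204),'pivot':((155,208),(493,180),.174),
'c_hinge':((378,358),(220,178),.16),'c_front_far':((287,68),(467,375),.16),'c_back_far':((66,136),(622,220),.16),'c_back_near':((155,425),(372,47),.16),
'door_edge':((578,122),(153,455),.156),'ear':((426,222),(244,292),.16)}
M={}
for k,(a,b,z) in P.items():
    pa,pb=A(*a,z),B(*b,z);M[k]=(pa+pb)/2;print(k,pa,pb,pa-pb)
x=lambda a,b:np.degrees(np.arctan2(*(M[b]-M[a])[::-1])).round(1)
print('cab x dir',x('c_hinge','c_back_near'),x('c_front_far','c_back_far'),'y',x('c_front_far','c_hinge'),x('c_back_far','c_back_near'))
n=lambda a,b:np.linalg.norm(M[a]-M[b]).round(4)
print(n('c_hinge','c_back_near'),n('c_front_far','c_hinge'),n('pivot','head'),n('pivot','hole'),n('pivot','post'))
print(x('pivot','head'),x('pivot','hole'),x('pivot','post'))
print('vblock',at('top0.png',180+490/6,125+470/6,.028),'bottle',at('top0.png',205/1.5625,252/1.5625,.21))
E
```

```text
hole [0.5701 0.0659] [0.5691 0.0668] [ 0.001  -0.0009]
head [0.5244 0.0811] [0.5243 0.0848] [ 1.0e-04 -3.7e-03]
post [0.5568 0.122 ] [0.5543 0.1237] [ 0.0025 -0.0017]
pivot [0.5836 0.1611] [0.5802 0.1618] [ 0.0034 -0.0007]
c_hinge [0.5046 0.0118] [0.5092 0.0145] [-0.0046 -0.0027]
c_front_far [0.688 0.09 ] [0.6882 0.089 ] [-0.0002  0.001 ]
c_back_far [0.6287 0.2251] [0.627  0.2271] [ 0.0017 -0.002 ]
c_back_near [0.448  0.1458] [0.4489 0.1479] [-0.0009 -0.0021]
door_edge [ 0.6722 -0.099 ] [ 0.6676 -0.0952] [ 0.0046 -0.0038]
ear [ 0.5955 -0.0091] [ 0.5903 -0.0058] [ 0.0052 -0.0033]
cab x dir 113.6 113.8 y -157.2 -156.2
0.1459 0.1966 0.0973 0.0959 0.0467
-126.2 -97.4 -124.3
vblock [ 0.4631 -0.0665  0.028 ] bottle [0.5387 0.4284 0.21  ]
```

Request:
{"api": "step_arm", "payload": {
  "steps": [
    [0, 0, -0.25, 0, 0, 0, 1],
    [0, 0, -0.25, 0, 0, 0, 1],
    [-0.69, -0.57, -0.25, 0, 0, 0, 1],
    [-0.69, -0.57, -0.25, 0, 0, 0, 1],
    [-0.69, -0.57, -0.25, 0, 0, 0, 1],
    [-0.69, -0.57, -0.25, 0, 0, 0, 1],
    [-0.69, -0.57, -0.25, 0, 0, 0, 1],
    [-0.69, -0.57, -0.25, 0, 0, 0, 1]
  ]
}}

```text
time_s: 0.77
position: [0.3503, 0.3606, 0.3019]
tcp_rot: [[-0.93, 0.366, -0.0], [0.366, 0.93, -0.0], [0.0, -0.001, -1.0]]
force: [0.6, -0.2, -0.5]
opening: 0.479
grasp_force: 0.0
```

Request:
{"api": "step_arm", "payload": {
  "steps": [
    [-0.7, -0.58, 0, 0, 0, 0, 1],
    [-0.7, -0.58, 0, 0, 0, 0, 1],
    [-0.7, -0.58, 0, 0, 0, 0, 1],
    [-0.7, -0.58, 0, 0, 0, 0, 1],
    [-0.7, -0.58, 0, 0, 0, 0, 1],
    [-0.7, -0.58, 0, 0, 0, 0, 1],
    [-0.7, -0.58, 0, 0, 0, 0, 1],
    [-0.7, -0.58, 0, 0, 0, 0, 1]
  ]
}}

```text
time_s: 1.43
position: [0.4843, 0.1195, 0.3019]
tcp_rot: [[-0.928, 0.372, 0.001], [0.372, 0.928, -0.002], [-0.002, -0.001, -1.0]]
force: [0.6, 0.6, 0.0]
opening: 0.011
grasp_force: 0.0
```

Request:
{"api": "step_arm", "payload": {
  "steps": [
    [-0.7, -0.58, 0, 0, 0, 0.2, 1],
    [-0.7, -0.58, 0, 0, 0, 0.3, 1],
    [-0.7, -0.58, 0, 0, 0, 0.4, 1],
    [-0.7, -0.58, 0, 0, 0, 0.6, 1],
    [-0.7, -0.58, 0, 0, 0, 0.7, 1],
    [-0.7, -0.58, 0, 0, 0, 1, 1],
    [-0.7, -0.58, 0, 0, 0, 1, 1],
    [-0.7, -0.58, 0, 0, 0, 1, 1]
  ]
}}

```text
time_s: 2.1
position: [0.6152, -0.1194, 0.3011]
tcp_rot: [[-0.392, 0.92, 0.001], [0.92, 0.392, -0.002], [-0.002, 0.0, -1.0]]
force: [0.5, -0.4, 0.1]
opening: 0.005
grasp_force: 0.0
```

Request:
{"api": "step_arm", "payload": {
  "steps": [
    [-0.08, 0, 0, 0, 0, 0, 1],
    [-0.08, 0, 0.2, 0, 0, 0, 1],
    [-0.08, 0, 0.47, 0, 0, 0, 1],
    [-0.08, 0, 0.47, 0, 0, 0, 1],
    [-0.08, 0, 0.47, 0, 0, 0, 1],
    [-0.08, 0, 0.47, 0, 0, 0, 1],
    [-0.08, 0, 0.47, 0, 0, 0, 1]
  ]
}}

```text
time_s: 2.68
position: [0.6219, -0.1356, 0.1603]
tcp_rot: [[-0.4, 0.917, -0.003], [0.917, 0.4, 0.002], [0.003, -0.002, -1.0]]
force: [0.1, -0.2, 0.0]
opening: 0.003
grasp_force: 0.0
```

```bash
python3 - <<'E'
from h import *
s=read_state();p=np.array(s['position'])[:2]-[.5126,.008];print(s['position'],p@[.92,.392],p@[-.392,.92],s['force'])
cap('top','t1.png');cap('scene','s1.png')
a=cv2.imread('pics/t1.png')[125:220,180:320];b=cv2.imread('pics/s1.png')[145:265,205:365]
cv2.imwrite('pics/c1.png',np.vstack([cv2.resize(a,(480,326)),cv2.resize(b,(480,360))])[:600])
E
```

```text
[ 0.62191337 -0.1356132   0.16026161] 0.04427192527257069 -0.1749749828520252 [ 0.14573271 -0.21115212  0.03900155]
```

View pics/c1.png

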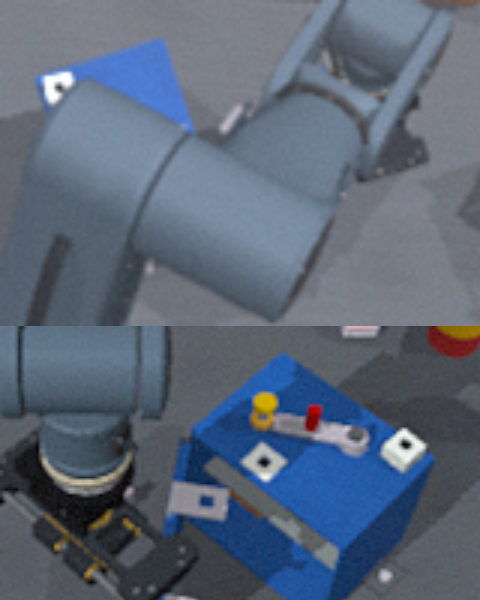

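The tool is outside the open door and clear of the hasp. Starting the push.

Request:
{"api": "step_arm", "payload": {
  "steps": [
    [0.045, 0.05, 0, 0, 0, 0, 1],
    [0.09, 0.1, 0, 0, 0, 0, 1],
    [0.12, 0.14, 0, 0, 0, 0, 1],
    [0.15, 0.18, 0, 0, 0, 0, 1],
    [0.18, 0.21, 0, 0, 0, 0, 1],
    [0.22, 0.24, 0, 0, 0, 0, 1],
    [0.26, 0.27, 0, 0, 0, 0, 1],
    [0.3, 0.29, 0, 0, 0, 0, 1]
  ]
}}

```text
time_s: 3.45
position: [0.6671, -0.0186, 0.1612]
tcp_rot: [[-0.398, 0.917, 0.0], [0.917, 0.398, 0.0], [-0.0, 0.0, -1.0]]
force: [0.5, -0.8, 0.7]
opening: 0.001
grasp_force: 0.0
```

```bash
python3 - <<'E'
from h import *
s=read_state();p=np.array(s['position'])[:2]-[.5126,.008];print(p@[.92,.392],p@[-.392,.92],s['force'])
E
```

```text
0.131741368757304 -0.08509173302034104 [ 0.48059626 -0.78644435  0.72000852]
```

Request:
{"api": "step_arm", "payload": {
  "steps": [
    [0.04, 0.02, 0, 0, 0, 0, 1],
    [0.08, 0.035, 0, 0, 0, 0, 1],
    [0.11, 0.045, 0, 0, 0, 0, 1],
    [0.14, 0.05, 0, 0, 0, 0, 1],
    [0.16, 0.055, 0, 0, 0, 0, 1],
    [0.18, 0.055, 0, 0, 0, 0, 1],
    [0.19, 0.055, 0, 0, 0, 0, 1],
    [0.2, 0.055, 0, 0, 0, 0, 1]
  ]
}}

```text
time_s: 4.12
position: [0.6577, 0.0415, 0.1612]
tcp_rot: [[-0.398, 0.917, -0.0], [0.917, 0.398, -0.0], [-0.0, -0.0, -1.0]]
force: [0.0, -0.2, 0.6]
opening: 0.003
grasp_force: 0.0
```

Request:
{"api": "step_arm", "payload": {
  "steps": [
    [0.005, 0, 0, 0, 0, 0, 1],
    [0.01, 0, 0, 0, 0, 0, 1],
    [0.015, 0, 0, 0, 0, 0, 1],
    [0.02, 0, 0, 0, 0, 0, 1],
    [0.02, 0, 0, 0, 0, 0, 1]
  ]
}}

```text
time_s: 4.53
position: [0.6555, 0.047, 0.1611]
tcp_rot: [[-0.398, 0.917, -0.0], [0.917, 0.398, 0.0], [0.0, -0.0, -1.0]]
force: [-0.1, 0.5, 0.7]
opening: 0.007
grasp_force: 0.0
```

Request:
{"api": "step_arm", "payload": {
  "steps": [
    [0.005, 0, 0, 0, 0, 0, 1],
    [0.01, 0, 0, 0, 0, 0, 1],
    [0.015, 0, 0, 0, 0, 0, 1],
    [0.015, 0, 0, 0, 0, 0, 1]
  ]
}}

```text
time_s: 4.87
position: [0.6536, 0.0514, 0.1611]
tcp_rot: [[-0.398, 0.917, -0.0], [0.917, 0.398, 0.0], [0.0, -0.0, -1.0]]
force: [0.5, -0.4, -0.3]
opening: 0.002
grasp_force: 0.0
```

Request:
{"api": "step_arm", "payload": {
  "steps": [
    [0.005, 0, 0, 0, 0, 0, 1],
    [0.01, 0, 0, 0, 0, 0, 1],
    [0.015, 0, 0, 0, 0, 0, 1],
    [0.015, 0, 0, 0, 0, 0, 1]
  ]
}}

```text
time_s: 5.2
position: [0.6518, 0.0556, 0.1611]
tcp_rot: [[-0.399, 0.917, -0.0], [0.917, 0.399, 0.0], [0.0, -0.0, -1.0]]
force: [0.5, 0.4, -0.1]
opening: 0.003
grasp_force: 0.0
```

```bash
python3 - <<'E'
from h import *
cap('scene','s2.png');b=cv2.imread('pics/s2.png')[125:265,205:365]
cv2.imwrite('pics/c2.png',cv2.resize(b,(685,600),interpolation=cv2.INTER_CUBIC))
E
```

```text
(no output)
```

View pics/c2.png

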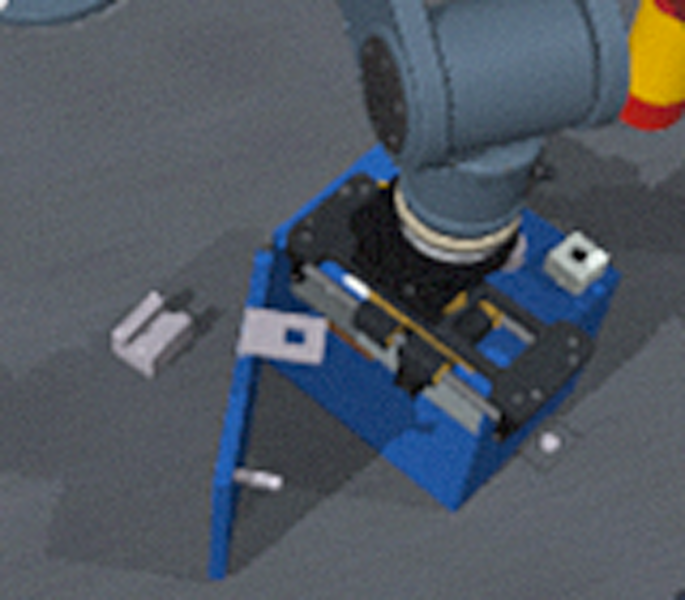

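```bash
python3 - <<'E'
from h import *
s=read_state();p=np.array(s['position']);print(p,s['force'],s['opening'])
for z in(.2,.16,.136,.1): q=proj('s2.png',[p[0],p[1],z]);print(z,q,(q-[205,125])*4.28)
for z in(.156,.008): 
  q=proj('s2.png',[.670,-.097,z]);print(q,(q-[205,125])*4.28)
E
```

```text
[0.65184881 0.0554469  0.16115205] [-0.31149745 -0.43517075  0.65056469] 0.007109328443588165
0.2 [303.5 205.6] [421.58  344.968]
0.16 [301.6 213.1] [413.448 377.068]
0.136 [300.6 217.4] [409.168 395.472]
0.1 [299.  223.5] [402.32 421.58]
[254.9 236.5] [213.572 477.22 ]
[253.9 258.8] [209.292 572.664]
```

The door has not moved: its ear and free edge sit at the same pixels as before. The fingers must have passed it without contact, so I'll check closely using the fingertip region and the wrist view.

```bash
python3 - <<'E'
from h import *
cap('wrist','w2.png');w=cv2.imread('pics/w2.png')
b=cv2.resize(cv2.imread('pics/s2.png')[180:260,245:325],(400,400),interpolation=cv2.INTER_CUBIC)
o=np.zeros((400,800,3),np.uint8);o[:,:400]=b;o[:300,400:]=cv2.resize(w,(400,300));cv2.imwrite('pics/c3.png',o)
E
```

```text
(no output)
```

View pics/c3.png

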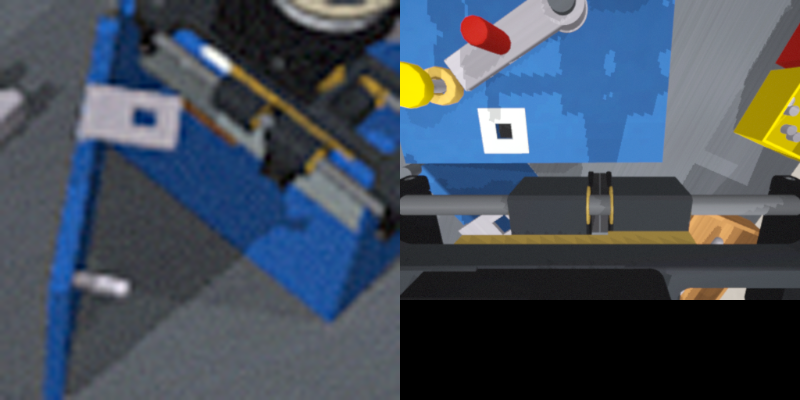

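The fingertips are where I computed, just in front of the cabinet. I'll go back out over the door and push again with the fingers deeper.

Request:
{"api": "step_arm", "payload": {
  "steps": [
    [0, 0, -0.2, 0, 0, 0, 1],
    [0, 0, -0.3, 0, 0, 0, 1],
    [0, 0, -0.3, 0, 0, 0, 1],
    [-0.58, -0.29, -0.3, 0, 0, 0, 1],
    [-0.58, -0.29, -0.3, 0, 0, 0, 1],
    [-0.58, -0.29, -0.3, 0, 0, 0, 1],
    [-0.58, -0.29, -0.3, 0, 0, 0, 1],
    [-0.58, -0.29, -0.3, 0, 0, 0, 1]
  ]
}}

```text
time_s: 5.97
position: [0.6412, -0.143, 0.2514]
tcp_rot: [[-0.397, 0.918, 0.001], [0.918, 0.397, -0.002], [-0.002, 0.0, -1.0]]
force: [0.4, 0.9, -0.1]
opening: 0.006
grasp_force: 0.0
```

Request:
{"api": "step_arm", "payload": {
  "steps": [
    [0, 0, 0, 0, 0, 0, 1],
    [0, 0, 0.2, 0, 0, 0, 1],
    [0, 0, 0.38, 0, 0, 0, 1],
    [0, 0, 0.38, 0, 0, 0, 1],
    [0, 0, 0.38, 0, 0, 0, 1],
    [0, 0, 0.38, 0, 0, 0, 1]
  ]
}}

```text
time_s: 6.47
position: [0.6404, -0.1381, 0.1357]
tcp_rot: [[-0.399, 0.917, -0.004], [0.917, 0.399, 0.002], [0.003, -0.003, -1.0]]
force: [0.5, 0.2, 1.2]
opening: 0.004
grasp_force: 0.0
```

Request:
{"api": "step_arm", "payload": {
  "steps": [
    [0.02, 0, 0, 0, 0, 0, 1],
    [0.04, 0, 0, 0, 0, 0, 1],
    [0.06, 0.01, 0, 0, 0, 0, 1],
    [0.08, 0.02, 0, 0, 0, 0, 1],
    [0.1, 0.03, 0, 0, 0, 0, 1],
    [0.12, 0.04, 0, 0, 0, 0, 1],
    [0.14, 0.06, 0, 0, 0, 0, 1],
    [0.16, 0.08, 0, 0, 0, 0, 1]
  ]
}}

```text
time_s: 7.13
position: [0.6448, -0.085, 0.1375]
tcp_rot: [[-0.398, 0.917, 0.001], [0.917, 0.398, -0.001], [-0.001, 0.0, -1.0]]
force: [0.8, -1.3, 0.6]
opening: 0.004
grasp_force: 0.5
```

```bash
python3 - <<'E'
from h import *
s=read_state();p=np.array(s['position'])[:2]-[.5126,.008];print(s['position'],p@[.917,.399],p@[-.399,.917],s['force'],s['moment'])
cap('scene','s3.png')
A,B=[cv2.imread(f'pics/{n}.png') for n in('s0' if 0 else 'scene0','s3')]
o=np.hstack([cv2.resize(x[170:270,230:330],(400,400),interpolation=cv2.INTER_CUBIC) for x in(A,B)]);cv2.imwrite('pics/c4.png',o)
E
```

```text
[ 0.64481974 -0.08496921  0.13748797] 0.08415078628934337 -0.13800844140291402 [ 0.80239111 -1.25711547  0.60764274] [-0.23265984  0.02669318 -0.03119037]
```

View pics/c4.png

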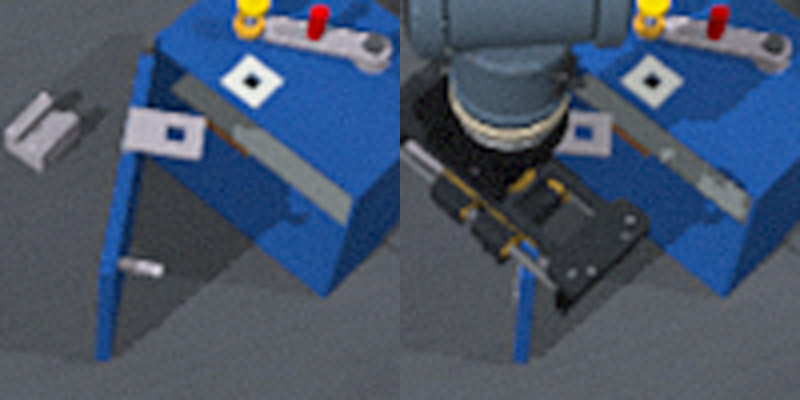

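Contact this time: the ear has shifted from (176,134) to (186,132) and the door edge has moved inward. Continuing.

Request:
{"api": "step_arm", "payload": {
  "steps": [
    [0.03, 0.04, 0, 0, 0, 0, 1],
    [0.06, 0.075, 0, 0, 0, 0, 1],
    [0.1, 0.1, 0, 0, 0, 0, 1],
    [0.14, 0.13, 0, 0, 0, 0, 1],
    [0.18, 0.15, 0, 0, 0, 0, 1],
    [0.22, 0.17, 0, 0, 0, 0, 1],
    [0.26, 0.19, 0, 0, 0, 0, 1],
    [0.3, 0.2, 0, 0, 0, 0, 1]
  ]
}}

```text
time_s: 7.85
position: [0.6636, 0.0228, 0.1371]
tcp_rot: [[-0.399, 0.917, 0.0], [0.917, 0.399, 0.0], [0.0, 0.0, -1.0]]
force: [0.4, -0.5, -0.6]
opening: 0.007
grasp_force: 0.6
```

Request:
{"api": "step_arm", "payload": {
  "steps": [
    [0.02, 0.01, 0, 0, 0, 0, 1],
    [0.035, 0.01, 0, 0, 0, 0, 1],
    [0.05, 0.01, 0, 0, 0, 0, 1],
    [0.06, 0.01, 0, 0, 0, 0, 1],
    [0.065, 0.01, 0, 0, 0, 0, 1]
  ]
}}

```text
time_s: 8.27
position: [0.6582, 0.0402, 0.1372]
tcp_rot: [[-0.398, 0.917, -0.0], [0.917, 0.398, 0.0], [0.0, -0.0, -1.0]]
force: [1.0, -1.0, -0.4]
opening: 0.007
grasp_force: 0.3
```

Request:
{"api": "step_arm", "payload": {
  "steps": [
    [0.007, 0, 0, 0, 0, 0, 1],
    [0.014, 0, 0, 0, 0, 0, 1],
    [0.02, 0, 0, 0, 0, 0, 1],
    [0.02, 0, 0, 0, 0, 0, 1]
  ]
}}

```text
time_s: 8.6
position: [0.6573, 0.0431, 0.1373]
tcp_rot: [[-0.398, 0.917, 0.003], [0.917, 0.398, -0.004], [-0.005, 0.001, -1.0]]
force: [1.7, -6.7, -1.2]
opening: 0.007
grasp_force: 3.2
```

Request:
{"api": "step_arm", "payload": {
  "steps": [
    [0.007, 0, 0, 0, 0, 0, 1],
    [0.014, 0, 0, 0, 0, 0, 1],
    [0.02, 0, 0, 0, 0, 0, 1],
    [0.02, 0, 0, 0, 0, 0, 1]
  ]
}}

```text
time_s: 8.93
position: [0.6561, 0.0467, 0.1373]
tcp_rot: [[-0.397, 0.918, 0.005], [0.918, 0.397, -0.006], [-0.007, 0.002, -1.0]]
force: [3.7, -7.1, -1.5]
opening: 0.005
grasp_force: 4.1
```

Request:
{"api": "step_arm", "payload": {
  "steps": [
    [0.007, 0, 0, 0, 0, 0, 1],
    [0.014, 0, 0, 0, 0, 0, 1],
    [0.014, 0, 0, 0, 0, 0, 1]
  ]
}}

```text
time_s: 9.18
position: [0.6537, 0.0527, 0.1373]
tcp_rot: [[-0.398, 0.917, 0.004], [0.917, 0.398, -0.003], [-0.005, 0.002, -1.0]]
force: [3.3, -6.2, -2.0]
opening: 0.001
grasp_force: 3.3
```

Request:
{"api": "step_arm", "payload": {
  "steps": [
    [0.006, 0, 0, 0, 0, 0, 1],
    [0.012, 0, 0, 0, 0, 0, 1],
    [0.012, 0, 0, 0, 0, 0, 1]
  ]
}}

```text
time_s: 9.43
position: [0.6537, 0.0528, 0.1374]
tcp_rot: [[-0.399, 0.917, 0.006], [0.917, 0.399, -0.009], [-0.011, 0.002, -1.0]]
force: [5.1, -12.9, -4.5]
opening: 0.007
grasp_force: 7.1
```

Request:
{"api": "step_arm", "payload": {
  "steps": [
    [0.006, 0, 0, 0, 0, 0, 1],
    [0.012, 0, 0, 0, 0, 0, 1],
    [0.012, 0, 0, 0, 0, 0, 1]
  ]
}}

```text
time_s: 9.68
position: [0.6537, 0.0529, 0.1375]
tcp_rot: [[-0.4, 0.917, 0.009], [0.916, 0.4, -0.014], [-0.017, 0.003, -1.0]]
force: [7.4, -20.4, -6.1]
opening: 0.01
grasp_force: 10.8
```

The door is on its stop: the tool stays put while the force rises to 20 N. Backing off and raising.

Request:
{"api": "step_arm", "payload": {
  "steps": [
    [-0.06, 0, 0, 0, 0, 0, 1],
    [-0.15, 0, 0, 0, 0, 0, 1],
    [-0.15, 0, 0, 0, 0, 0, 1],
    [-0.15, 0, -0.25, 0, 0, 0, 1],
    [-0.15, 0, -0.5, 0, 0, 0, 0],
    [-0.15, 0, -0.5, 0, 0, 0, 0],
    [-0.15, 0, -0.5, 0, 0, 0, 0],
    [-0.15, 0, -0.5, 0, 0, 0, 0]
  ]
}}

```text
time_s: 10.35
position: [0.6704, 0.0206, 0.2951]
tcp_rot: [[-0.398, 0.917, 0.013], [0.917, 0.398, -0.001], [-0.006, 0.012, -1.0]]
force: [0.6, 0.1, 0.8]
opening: 0.225
grasp_force: 0.0
```

```bash
python3 - <<'E'
from h import *
cap('wrist','w5.png');s=read_state();print(s['position'],s['opening'],s['force'])
for n,p in dict(hole=[.5696,.0663,.16],pivot=[.5819,.1614,.174],post=[.5555,.1228,.204],head=[.5243,.083,.202],edge=[.693,.079,.156]).items(): print(n,proj('w5.png',p))
w=cv2.imread('pics/w5.png');cv2.imwrite('pics/w5b.png',cv2.resize(w,(800,600),interpolation=cv2.INTER_CUBIC))
E
```

```text
[0.66863401 0.02076756 0.29151056] 0.26794745693240213 [-0.84569434 -0.48059542 -0.33860458]
hole [178.4 105.1]
pivot [223.2   6.8]
post [170.9  28.3]
head [120.2  61.5]
edge [293.2 142.1]
```

View pics/w5b.png

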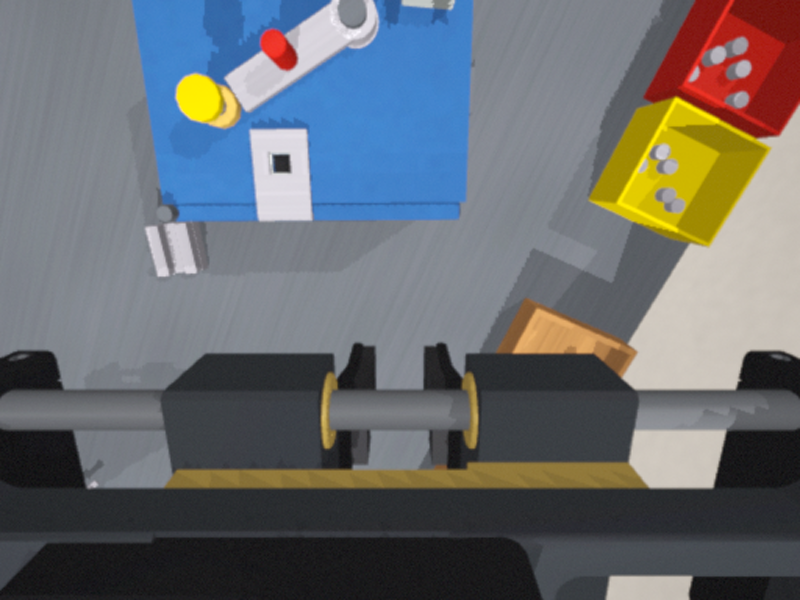

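The door is shut with the ear over the hole (hole at (281,163)). I'll refine the pivot, post and head positions from this view.

```bash
python3 - <<'E'
from h import *
for n,(u,v,z) in dict(hole=(281,163,.164),pivot=(352,12,.18),post=(273,43,.204),head=(198,98,.202)).items(): print(n,at('w5.png',(u+.5)/1.5625-.5,(v+.5)/1.5625-.5,z))
s=read_state();print(s['position'],s['joint_positions'],np.load('pics/w5.png.npz')['f'])
E
```

```text
hole [0.5714 0.068  0.164 ]
pivot [0.5849 0.16   0.18  ]
post [0.5579 0.1246 0.204 ]
head [0.5293 0.0844 0.202 ]
[0.66863401 0.02076756 0.29151056] [-7.80032904e+00  3.02500014e+01  7.12292912e+01  6.29139856e-02
  7.80917979e+01 -3.12956273e+01] 275.4907326264117
```

Request:
{"api": "step_arm", "payload": {
  "steps": [
    [0.1, -0.05, 0, 0, 0, 0.12, 0],
    [0.2, -0.1, 0, 0, 0, 0.24, 0],
    [0.3, -0.15, 0, 0, 0, 0.36, 0],
    [0.4, -0.18, 0, 0, 0, 0.48, 0],
    [0.46, -0.206, 0, 0, 0, 0.6, 0],
    [0.463, -0.206, 0, 0, 0, 0.69, 0],
    [0.463, -0.206, 0, 0, 0, 0.69, 0],
    [0.463, -0.206, 0, 0, 0, 0.69, 0]
  ]
}}

```text
time_s: 11.07
position: [0.5541, 0.1234, 0.2858]
tcp_rot: [[0.13, 0.992, -0.003], [0.992, -0.13, 0.0], [-0.0, -0.003, -1.0]]
force: [0.1, -0.9, -0.2]
opening: 0.499
grasp_force: 0.0
```

```bash
python3 - <<'E'
from h import *
s=read_state();R=np.array(s['tcp_rot']);print(s['position'],s['opening'],R.round(3),R.T@(np.array([.5565,.1238,.203])-s['position'])/.3)
E
```

```text
[0.55408198 0.12342218 0.28584599] 0.4990196278700124 [[ 0.13   0.992 -0.003]
 [ 0.992 -0.13   0.   ]
 [-0.    -0.003 -1.   ]] [0.00235152 0.00863932 0.27612863]
```

Descend and pinch.

Request:
{"api": "step_arm", "payload": {
  "steps": [
    [0.002, 0.008, 0.1, 0, 0, 0, 0],
    [0.002, 0.008, 0.19, 0, 0, 0, 0],
    [0.002, 0.008, 0.24, 0, 0, 0, 0],
    [0.002, 0.008, 0.27, 0, 0, 0, 0],
    [0.002, 0.008, 0.275, 0, 0, 0, 0],
    [0.002, 0.008, 0.275, 0, 0, 0, 0.4],
    [0.002, 0.008, 0.275, 0, 0, 0, 0.5],
    [0.002, 0.008, 0.275, 0, 0, 0, 0.6]
  ]
}}

```text
time_s: 11.73
position: [0.5586, 0.1232, 0.2058]
tcp_rot: [[0.132, 0.991, 0.003], [0.991, -0.132, 0.0], [0.0, 0.003, -1.0]]
force: [0.3, 0.1, 0.1]
opening: 0.352
grasp_force: 0.0
```

Request:
{"api": "step_arm", "payload": {
  "steps": [
    [0, 0, 0, 0, 0, 0, 0.8],
    [0, 0, 0, 0, 0, 0, 1],
    [0, 0, 0, 0, 0, 0, 1],
    [0, 0, 0, 0, 0, 0, 1],
    [0, 0, 0, 0, 0, 0, 1]
  ]
}}

```text
time_s: 12.15
position: [0.5569, 0.1232, 0.2052]
tcp_rot: [[0.132, 0.991, -0.001], [0.991, -0.132, -0.001], [-0.001, -0.001, -1.0]]
force: [-3.0, -1.3, 4.2]
opening: 0.13
grasp_force: 30.0
```

Request:
{"api": "step_arm", "payload": {
  "steps": [
    [-0.005, 0.016, 0, 0, 0, 0, 1],
    [-0.009, 0.032, 0, 0, 0, 0, 1],
    [-0.012, 0.051, 0, 0, 0, 0, 1],
    [-0.0136, 0.069, 0, 0, 0, 0, 1],
    [-0.0136, 0.069, 0, 0, 0, 0, 1],
    [-0.0136, 0.069, 0, 0, 0, 0, 1],
    [-0.0136, 0.069, 0, 0, 0, 0, 1]
  ]
}}

```text
time_s: 12.73
position: [0.576, 0.115, 0.2051]
tcp_rot: [[0.13, 0.991, -0.004], [0.991, -0.13, -0.003], [-0.004, -0.003, -1.0]]
force: [-5.4, -4.2, 6.2]
opening: 0.134
grasp_force: 30.0
```

```bash
python3 - <<'E'
from h import *
cap('wrist','w6.png');s=read_state();print(s['position'],s['opening'],s['force'])
for n,p in dict(hole=[.5703,.067,.164],head=[.5703,.067,.202],pivot=[.583,.161,.18]).items(): print(n,proj('w6.png',p))
w=capture('wrist')['image'].astype(int)
m=((w[...,0]>180)&(w[...,1]>150)&(w[...,2]<90)).astype(np.uint8)
_,_,st,c=cv2.connectedComponentsWithStats(m)
for a,b in zip(st,c): 
    if 30<a[4]<60000: print(a,b, at('w6.png',*b,.202))
E
```

```text
[0.57597615 0.11503976 0.20511705] 0.13141451336117776 [-4.97339954 -4.44610433  6.79323974]
hole [254.  270.7]
head [253.7 301.1]
pivot [254.2 158.2]
[ 489   21   23  102 1417] [501.36062103  76.08750882] [0.7222 0.1913 0.202 ]
[220 266   3  18  34] [221.44117647 274.5       ] [0.5518 0.0903 0.202 ]
[238 285  34  16 372] [254.94354839 293.89247312] [0.5719 0.0725 0.202 ]
```

The head sits within about 1 px of the expected alignment. Release, rise and verify.

Request:
{"api": "step_arm", "payload": {
  "steps": [
    [0, 0, 0, 0, 0, 0, 0.6],
    [0, 0, 0, 0, 0, 0, 0.2],
    [0, 0, 0, 0, 0, 0, 0],
    [0, 0, -0.08, 0, 0, 0, 0],
    [-0.1, 0, -0.2, 0, 0, 0, 0],
    [-0.2, 0, -0.28, 0, 0, 0, 0],
    [-0.3, 0, -0.28, 0, 0, 0, 1],
    [-0.3, 0, -0.28, 0, 0, 0, 1]
  ]
}}

```text
time_s: 13.5
position: [0.5675, 0.0228, 0.2909]
tcp_rot: [[0.136, 0.991, 0.006], [0.991, -0.136, -0.004], [-0.003, 0.007, -1.0]]
force: [0.0, 0.6, -0.6]
opening: 0.41
grasp_force: 0.0
```

Request:
{"api": "step_arm", "payload": {
  "steps": [
    [0, 0, 0, 0, 0, 0, 1],
    [0, 0, 0, 0, 0, 0, 1],
    [0, 0, 0, 0, 0, 0, 1]
  ]
}}

```text
time_s: 13.75
position: [0.5655, 0.0284, 0.2878]
tcp_rot: [[0.131, 0.991, -0.001], [0.991, -0.131, 0.001], [0.001, -0.001, -1.0]]
force: [0.1, -0.1, -0.1]
opening: 0.203
grasp_force: 0.0
```

```bash
python3 - <<'E'
from h import *
cap('wrist','w7.png');s=read_state();print(s['position'],s['opening'],s['force'])
for n,p in dict(hole=[.5714,.068,.164],head=[.5714,.068,.202],pivot=[.5849,.160,.18]).items(): print(n,proj('w7.png',p))
w=cv2.imread('pics/w7.png').astype(int)
m=((w[...,2]>180)&(w[...,1]>150)&(w[...,0]<90)).astype(np.uint8)
_,_,st,c=cv2.connectedComponentsWithStats(m)
for a,b in zip(st,c): 
    if 30<a[4]<60000: print(a,b, at('w7.png',*b,.202))
x,y=proj('w7.png',[.572,.1,.17]).astype(int)
cv2.imwrite('pics/w7c.png',cv2.resize(cv2.imread('pics/w7.png')[max(0,y-90):y+90,x-120:x+120],(800,600),interpolation=cv2.INTER_CUBIC));print(x,y)
E
```

```text
[0.56547325 0.02853682 0.28777935] 0.16350031939109702 [-0.54196573 -0.02775215 -0.53639225]
hole [254.2 150. ]
head [254.1 155.3]
pivot [255.6  45.3]
[ 429    0   83   59 1799] [470.61367426  29.64758199] [0.754 0.144 0.202]
[243 141  26  27 532] [255.47180451 154.30075188] [0.5727 0.0687 0.202 ]
[209 269   3  15  33] [210.06060606 275.39393939] [ 0.5116 -0.046   0.202 ]
250 117
```

View pics/w7c.png

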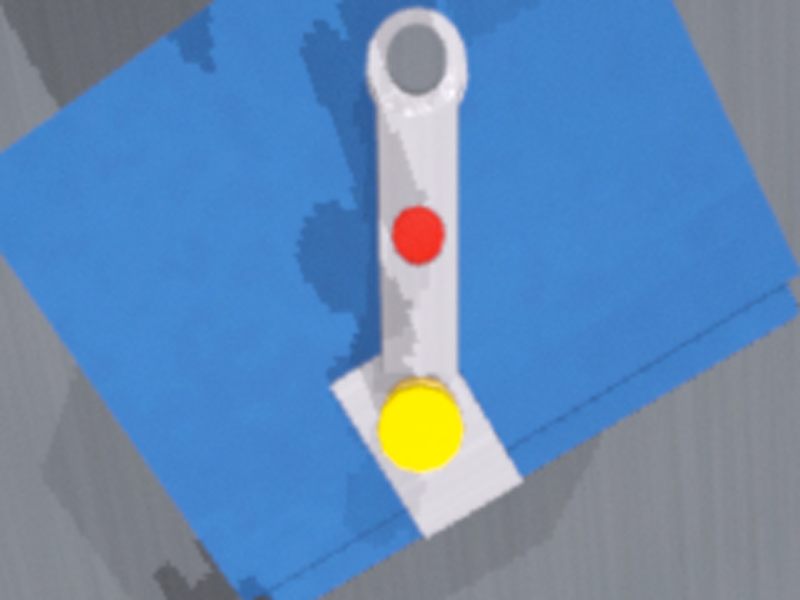

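The hasp is aligned to within about 1 mm: head at (420,425), expected about (414,433). Next, move the closed fingers over the head and press.

Request:
{"api": "step_arm", "payload": {
  "steps": [
    [0.133, 0.004, 0, 0, 0, 0, 1],
    [0.133, 0.004, 0, 0, 0, 0, 1],
    [0.133, 0.004, 0.1, 0, 0, 0, 1],
    [0.133, 0.004, 0.17, 0, 0, 0, 1],
    [0.133, 0.004, 0.17, 0, 0, 0, 1],
    [0.133, 0.004, 0.17, 0, 0, 0, 1]
  ]
}}

```text
time_s: 14.3
position: [0.5712, 0.0678, 0.2364]
tcp_rot: [[0.13, 0.991, -0.004], [0.991, -0.13, 0.0], [-0.0, -0.004, -1.0]]
force: [0.8, -0.5, 0.2]
opening: 0.008
grasp_force: 0.0
```

Request:
{"api": "step_arm", "payload": {
  "steps": [
    [0, 0, 0.01, 0, 0, 0, 1],
    [0, 0, 0.02, 0, 0, 0, 1],
    [0, 0, 0.03, 0, 0, 0, 1],
    [0, 0, 0.04, 0, 0, 0, 1],
    [0, 0, 0.04, 0, 0, 0, 1]
  ]
}}

```text
time_s: 14.72
position: [0.5719, 0.0666, 0.2255]
tcp_rot: [[0.132, 0.991, -0.0], [0.991, -0.132, 0.0], [0.0, -0.0, -1.0]]
force: [-1.2, 0.9, -0.2]
opening: 0.004
grasp_force: 0.0
```

Request:
{"api": "step_arm", "payload": {
  "steps": [
    [0, 0, 0.007, 0, 0, 0, 1],
    [0, 0, 0.014, 0, 0, 0, 1],
    [0, 0, 0.02, 0, 0, 0, 1],
    [0, 0, 0.02, 0, 0, 0, 1]
  ]
}}

```text
time_s: 15.05
position: [0.5719, 0.0667, 0.2192]
tcp_rot: [[0.132, 0.991, -0.001], [0.991, -0.132, 0.0], [-0.0, -0.001, -1.0]]
force: [0.1, 0.2, -0.9]
opening: 0.003
grasp_force: 0.0
```

Request:
{"api": "step_arm", "payload": {
  "steps": [
    [0, 0, 0.007, 0, 0, 0, 1],
    [0, 0, 0.014, 0, 0, 0, 1],
    [0, 0, 0.02, 0, 0, 0, 1],
    [0, 0, 0.02, 0, 0, 0, 1]
  ]
}}

```text
time_s: 15.38
position: [0.5718, 0.0668, 0.2131]
tcp_rot: [[0.132, 0.991, -0.001], [0.991, -0.132, 0.0], [-0.0, -0.001, -1.0]]
force: [0.3, 0.2, -0.3]
opening: 0.005
grasp_force: 0.0
```

Request:
{"api": "step_arm", "payload": {
  "steps": [
    [0, 0, 0.007, 0, 0, 0, 1],
    [0, 0, 0.014, 0, 0, 0, 1],
    [0, 0, 0.02, 0, 0, 0, 1],
    [0, 0, 0.02, 0, 0, 0, 1]
  ]
}}

```text
time_s: 15.72
position: [0.5718, 0.0668, 0.2071]
tcp_rot: [[0.132, 0.991, -0.001], [0.991, -0.132, 0.0], [-0.0, -0.001, -1.0]]
force: [0.0, 0.3, -0.4]
opening: 0.007
grasp_force: 0.0
```

Request:
{"api": "step_arm", "payload": {
  "steps": [
    [0, 0, 0.007, 0, 0, 0, 1],
    [0, 0, 0.014, 0, 0, 0, 1],
    [0, 0, 0.014, 0, 0, 0, 1]
  ]
}}

```text
time_s: 15.97
position: [0.5723, 0.0667, 0.2035]
tcp_rot: [[0.132, 0.991, 0.001], [0.991, -0.132, -0.0], [0.0, 0.001, -1.0]]
force: [0.9, -0.2, 1.8]
opening: 0.005
grasp_force: 0.5
```

```bash
python3 - <<'E'
from h import *
cap('wrist','w8.png');cap('scene','s8.png');s=read_state();print(s['position'],s['opening'],s['force'])
b=cv2.resize(cv2.imread('pics/s8.png')[145:225,265:345],(400,400),interpolation=cv2.INTER_CUBIC)
o=np.zeros((400,800,3),np.uint8);o[:,:400]=b;o[:300,400:]=cv2.resize(cv2.imread('pics/w8.png'),(400,300));cv2.imwrite('pics/c8.png',o)
E
```

```text
[0.57234645 0.06673129 0.20349832] 0.00709313461227387 [ 0.37698712 -0.93726009  2.21585515]
```

View pics/c8.png

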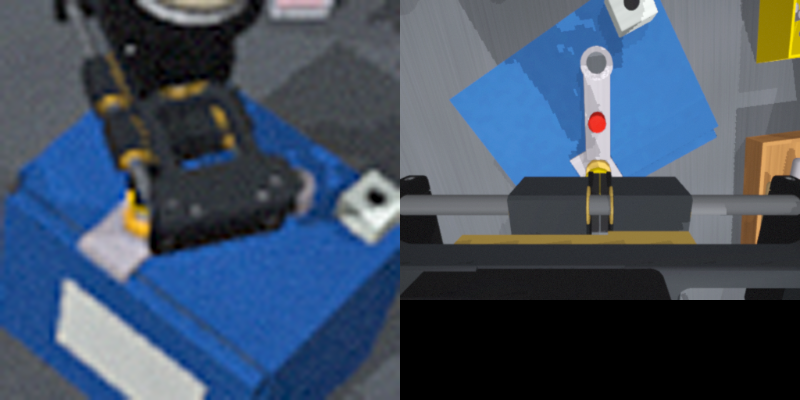

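The fingers are on the yellow head and contact starts at TCP z of about 0.2035. This also explains the first door miss: the tips are effectively at the TCP. Pressing on, about 17 mm.

Request:
{"api": "step_arm", "payload": {
  "steps": [
    [0, 0, 0.007, 0, 0, 0, 1],
    [0, 0, 0.014, 0, 0, 0, 1],
    [0, 0, 0.02, 0, 0, 0, 1],
    [0, 0, 0.02, 0, 0, 0, 1]
  ]
}}

```text
time_s: 16.4
position: [0.5723, 0.0667, 0.1972]
tcp_rot: [[0.132, 0.991, 0.0], [0.991, -0.132, 0.0], [0.0, 0.0, -1.0]]
force: [1.2, 0.6, 0.3]
opening: 0.006
grasp_force: 0.6
```

Request:
{"api": "step_arm", "payload": {
  "steps": [
    [0, 0, 0.006, 0, 0, 0, 1],
    [0, 0, 0.012, 0, 0, 0, 1],
    [0, 0, 0.015, 0, 0, 0, 1],
    [0, 0, 0.015, 0, 0, 0, 1]
  ]
}}

```text
time_s: 16.73
position: [0.5722, 0.0667, 0.1927]
tcp_rot: [[0.132, 0.991, 0.0], [0.991, -0.132, 0.0], [0.0, 0.0, -1.0]]
force: [-0.2, -0.3, 1.5]
opening: 0.003
grasp_force: 0.8
```

Request:
{"api": "step_arm", "payload": {
  "steps": [
    [0, 0, 0.006, 0, 0, 0, 1],
    [0, 0, 0.012, 0, 0, 0, 1],
    [0, 0, 0.015, 0, 0, 0, 1],
    [0, 0, 0.015, 0, 0, 0, 1]
  ]
}}

```text
time_s: 17.07
position: [0.5724, 0.0667, 0.1897]
tcp_rot: [[0.132, 0.991, 0.001], [0.991, -0.132, -0.0], [-0.0, 0.001, -1.0]]
force: [-1.3, -0.2, 10.9]
opening: 0.006
grasp_force: 5.0
```

Request:
{"api": "step_arm", "payload": {
  "steps": [
    [0, 0, 0.005, 0, 0, 0, 1],
    [0, 0, 0.01, 0, 0, 0, 1],
    [0, 0, 0.01, 0, 0, 0, 1]
  ]
}}

```text
time_s: 17.32
position: [0.5728, 0.0666, 0.1894]
tcp_rot: [[0.131, 0.991, 0.003], [0.991, -0.131, -0.001], [-0.0, 0.003, -1.0]]
force: [-5.2, -1.7, 23.5]
opening: 0.009
grasp_force: 11.7
```

The pin stopped hard at 0.1894, which is 17 mm of travel from contact at about 0.206. Retract and check.

Request:
{"api": "step_arm", "payload": {
  "steps": [
    [0, 0, -0.1, 0, 0, 0, 1],
    [0, 0, -0.2, 0, 0, 0, 1],
    [-0.1, 0, -0.34, 0, 0, 0, 1],
    [-0.14, 0, -0.34, 0, 0, 0, 1],
    [-0.14, 0, -0.34, 0, 0, 0, 1],
    [-0.14, 0, -0.34, 0, 0, 0, 1],
    [-0.14, 0, -0.34, 0, 0, 0, 1],
    [-0.14, 0, -0.34, 0, 0, 0, 1]
  ]
}}

```text
time_s: 17.98
position: [0.5655, 0.026, 0.2856]
tcp_rot: [[0.131, 0.991, -0.004], [0.991, -0.131, 0.001], [0.001, -0.004, -1.0]]
force: [0.5, -0.4, 0.1]
opening: 0.007
grasp_force: 0.0
```

```bash
python3 - <<'E'
from h import *
cap('wrist','w9.png');cap('scene','s9.png');s=read_state();print(s['position'],s['opening'],s['force'])
for z in(.185,.195,.202): print(z,proj('w9.png',[.5715,.068,z]),proj('s9.png',[.5703,.067,z]))
for n in('w9','s9','scene0'):
    w=cv2.imread(f'pics/{n}.png').astype(int)
    m=((w[...,2]>150)&(w[...,1]>130)&(w[...,0]<100)).astype(np.uint8)
    _,_,st,c=cv2.connectedComponentsWithStats(m)
    for a,b in zip(st,c): 
        if 15<a[4]<1000: print(n,a,b.round(1))
w=cv2.imread('pics/w9.png');print(w.shape)
E
```

```text
[0.56586599 0.02593602 0.28595178] 0.002848257746907186 [-0.30523992  0.52185424  0.3469205 ]
0.185 [254.2 150.4] [293.8 185.4]
0.195 [254.1 151.8] [294.2 183.4]
0.202 [254.  152.8] [294.4 182. ]
w9 [243 138  25  25 474] [255.  149.9]
w9 [431 141   8  13  24] [432.5 144.8]
w9 [430 158   2  16  17] [430.2 165.2]
w9 [465 168  15  77 305] [472.4 214.4]
w9 [502 185   7  41 103] [504.9 205.3]
w9 [239 242   3  44 124] [240.1 264.1]
w9 [270 247   3  39 103] [270.9 266.8]
w9 [425 276   5  36 125] [426.9 292.4]
w9 [442 310  14   2  21] [449.7 310.7]
s9 [97  0 11  3 21] [101.7   0.8]
s9 [354   0  16  16  81] [362.5   7.1]
s9 [117   5  13   5  24] [122.8   6.7]
s9 [52  7 10  5 19] [56.  9.]
s9 [101   8  14   4  25] [107.1   9.8]
s9 [235   9   4   6  16] [236.1  12.1]
s9 [235   9  11  11  50] [240.6  14.7]
s9 [84 11 15  5 27] [91.1 12.9]
s9 [222  10  11  11  74] [227.4  15. ]
s9 [248  10   3   7  17] [248.9  13. ]
s9 [209  13  11  11  73] [214.1  17.5]
s9 [195  17   4   9  23] [196.8  20.6]
s9 [36 25 16  6 61] [43.4 27.5]
s9 [162  26   5   9  25] [164.1  29.7]
s9 [223  26  10   7  23] [228.   29
[... 1060 characters left out ...]
  5 23] [30.6 30.1]
scene0 [39 31 15  7 50] [45.4 33.5]
scene0 [125  33   9   9  44] [129.   36.7]
scene0 [28 34 10  7 47] [32.6 36.8]
scene0 [116  36   8   5  24] [119.4  37.9]
scene0 [170  36   4   5  16] [171.4  37.9]
scene0 [119  47   9   9  32] [122.5  50.9]
scene0 [68 56 17 12 87] [75.9 60.9]
scene0 [350 123  21  26 310] [358.8 137.5]
scene0 [289 167   8  12  67] [292.5 172.3]
scene0 [349 259  45  43 911] [371.1 279. ]
scene0 [ 96 279   4   6  18] [ 97.6 282. ]
scene0 [275 295  31  13  76] [291.6 300.7]
scene0 [275 310  19   6  24] [284.6 312.2]
scene0 [276 314  16   6  21] [283.2 316. ]
scene0 [235 325  13   5  16] [240.9 326.9]
scene0 [244 325  13   6  18] [250.7 327.2]
(384, 512, 3)
```

The head now looks smaller and sits lower, consistent with 185 mm, and the robot is clear. Handing in.

```bash
python3 -c "
from rig import *
print(hand_in())"
```

```text
the job is handed in; nothing more can be done
None
```

The door is pushed home on its stop, the hasp is over the lock hole, and the pin is pressed down its full 17 mm as judged by force and camera; the job is handed in (no verdict returned), with no contact I know of with the other objects.

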